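# Stow the sample and lock the drawer

### The job

Stand the small white-capped sample bottle upright in the open drawer of the white bench unit and let go of it, then push the drawer fully home until its catch takes it. Then swing the yellow clamp strap fully across the drawer's handle and tip the black-knobbed swing bolt over so that it drops down into the slot in the strap's end. Do not tip the bottle over, and leave the beaker, the timer and the red-capped bottle where they are.

Things in the scene. Friction and masses are not known exactly. Their poses are not given: they have to be found in the camera images.
- unit: White bench drawer unit, fixed, 170 deep (x) x 160 wide (y) x 130 mm high. Origin: centre of its underside, on the worktop. Own axes: x points from its front to its back (the front looks towards -x, about towards the robot), y to its left seen by the robot, z up. All 'unit frame' figures are from this origin. The case front is at x = -85 mm, sides at y = +-80 mm. The blue drawer in it slides towards -x of the unit.
- drawer (a joint): How far the blue drawer stands open, m: 0 fully home, 0.12 fully out. It slides with about 2 N drag. A spring catch acts over the last 14 mm: pushing past it takes about 9 N; inside the last 6 mm it draws the drawer home to 0 and holds it. Left short of that it is pushed back out to about 14 mm.
- drawer_floor (a point): Centre of the top of the drawer's inner floor (13 mm above the worktop), moves with the drawer. Inside the drawer is 123 long (x) x 128 mm wide (y), side and back walls 61 mm above the worktop. Its back part stays under the unit's roof (underside 124 mm above worktop) even when it is open: only the part in front of the unit's case front is open above.
- drawer_front (a point): Centre of the outer face of the blue drawer front, 67 mm above the worktop. The front is 148 wide and 112 mm high (11 to 123 mm above the worktop). In its middle stands an upright steel tube handle, 18 mm diameter, from 34 to 112 mm above the worktop, its axis 22 mm in front of this face; the face is bare on both sides of it.
- strap (a joint): Angle of the yellow strap about its upright hinge, rad: 0 closed against its stop, lying along the unit's -y direction across the drawer front; grows as it opens towards the robot and then to the left. At 1.57 it points along the unit's -x, up to 2.5. Light friction (below 1 N at its end); it stays where left. It does not latch by itself.
- strap_hinge (a point): On the strap's hinge axis, 75 mm above the worktop; in the unit frame at x = -112, y = +92 mm. The strap is a 5 mm thick plate, 50 to 100 mm above the worktop, its mid-plane on the hinge axis, 222 mm long from the hinge. From 68 to 116 mm from the hinge it bulges outwards 27 mm (saddle over the tube handle); from 120 to 180 mm it is flat. Beyond that is the forked end, 50 to 90 mm above the worktop.
- strap_end (a point): Middle of the slot in the strap's forked end, 202 mm from the hinge, 75 mm above the worktop. The slot is 17 mm wide, open at the top, its bottom 68 mm above the worktop.
- bolt (a joint): Angle of the swing bolt about its level pivot (parallel to the unit's y), rad: 0 lies level pointing along the unit's -x (in the slot when the strap is closed), 1.57 upright, up to 1.95 leaning back. Light friction holds it near upright; tipped more than about 0.45 rad forward of upright it falls by itself to 0. With the bolt down first, the strap cannot close.
- bolt_pivot (a point): Pivot of the swing bolt, 75 mm above the worktop; in the unit frame at x = -98, y = -110 mm, 30 mm outside the unit's right side. The bolt is a 10 mm rod whose far end carries a black knob of 22 mm diameter from 26 to 58 mm from the pivot. Behind its bracket (top 88 mm above the worktop), beside the unit, the space is free.
- bolt_knob (a point): Middle of the black knob of the swing bolt, 42 mm from the pivot.
- sample_mid (a point): Centre, half-way up (51.5 mm above its foot), of the loose sample bottle: square white bottle with a white cap, 54 x 54 x 103 mm, 0.12 kg. The body is 54 mm wide up to 85 mm above its foot; above is the round cap, 35 mm diameter, 18 mm high. Its z axis points up its length.
- beaker: Loose clear beaker, 55 mm diameter, 71 mm high, bystander. Origin: centre of its underside.
- red_bottle: Loose larger bottle with a red cap, 64 x 64 x 137 mm, bystander. Origin: centre of its underside.
- timer: Loose white timer lying flat, 68 x 68 x 21 mm, bystander. Origin: centre of its underside.
There are look-alikes about, which are no part of the job. Leave any orange look-alike of the part that bears sample_mid alone.

How it is judged (in metres and radians):
On the way, in this order (a step that is already met when the one before it is completed fails the run):
1. the sample bottle stands upright on the drawer's floor, let go, with the drawer still open (x of sample_mid in the frame of drawer_floor between -0.062 and 0.062 m and y of sample_mid in the frame of drawer_floor between -0.064 and 0.064 m and z of sample_mid in the frame of drawer_floor below 0.058 m and angle between sample_mid's own z axis and vertical below 0.15 rad and contact force between the fingers and sample below 0.1 N and value of joint drawer above 0.03 m), for 0.2 s.
2. the drawer is fully home, seated at its catch (value of joint drawer below 0.003 m), for 0.2 s.
3. the strap is swung fully across the handle (value of joint strap below 0.06 rad), for 0.2 s.
4. the swing bolt lies in the strap's slot (value of joint bolt below 0.08 rad), for 0.2 s.
At the end, for the whole second after the job is handed in: The drawer is home within 3 mm with the sample bottle standing upright (within 0.15 rad) on its floor, at rest; the strap is closed within 0.06 rad and the swing bolt lies down in its slot within 0.08 rad of level (value of joint drawer below 0.003 m and value of joint strap below 0.06 rad and value of joint bolt below 0.08 rad and x of sample_mid in the frame of drawer_floor between -0.062 and 0.062 m and y of sample_mid in the frame of drawer_floor between -0.064 and 0.064 m and z of sample_mid in the frame of drawer_floor below 0.058 m and angle between sample_mid's own z axis and vertical below 0.15 rad and linear speed of sample below 0.03 m/s); the robot touches nothing.
It fails at once if the sample bottle is tipped over (angle between sample_mid's own z axis and vertical above 0.7 rad).
It fails at once if the beaker is moved more than 30 mm (distance of beaker from where it was at the start of the episode above 0.03 m).
It fails at once if the red-capped bottle is moved more than 30 mm (distance of red_bottle from where it was at the start of the episode above 0.03 m).
It fails at once if the timer is moved more than 30 mm (distance of timer from where it was at the start of the episode above 0.03 m).
It also fails if it takes over 72 s, if anything falls off the work surface, if the arm or the gripper's body presses on something with over 40 N, if the wrist force passes 120 N, or if a joint passes its speed limit or range.

### The arm

A 6-joint arm with a two-finger parallel gripper is mounted at the origin on a cart in front of the work surface, level with it; the furniture and walls round the work are solid. World frame = base frame: x ahead of the robot, y to its left, z up, the work surface at z = 0. Lengths are in mm, angles in rad, forces in N, time in s.
With the tool pointing down it reaches from about 350 to 975 mm from the base axis. Payload 7.1 kg.
Tool frame: the origin (TCP) lies between the finger pads; the fingertips stand 19 mm ahead of it and the grasp point (between the pads) is the TCP (ctrl.finger_overhang is the distance from the TCP to the fingertips, in mm); z points along the fingers, y is the line along which they close (so a half turn about z gives the same grasp; the last joint's range is limited). The gripper opens to 88 mm and grips with 3 to 60 N. Pads are 20 mm wide; open, the fingers measure 115 mm over their backs; the gripper's body (75 mm by 178 mm) begins 61 mm behind the grasp point.
Start: joints at [1.083, 0.423, 1.63, -0, 1.089, -0.019], TCP at [282.352, 557.568, 221.375] pointing down, gripper open.
Joint ranges: [-3, 3], [-0.9, 2.11], [0.09, 2.58], [-1.31, 4.45], [0.11, 2.69], [-2.54, 2.54]. Speed limits (rad/s): [2.39, 2.39, 3.01, 3.14, 3.14, 3.14].

### API

Orientations are given as a rotation vector (axis times angle).
In Python, from workcell import ctrl gives the robot as it stands. The module is installed in compiled form; this text tells all that it offers.
- The arm moves only by the tool arm_command, never from a script. Its argument "rows" is one flat list of numbers, 7 for each row, row after row: the turn, a rotation vector about the tool's x, y, z scaled (see below), then the shift along the tool's x, y, z scaled (see below), then the opening, from -1 (shut) to 1 (fully open). A call has 1 to 5 rows; each row is the pose to reach, as a shift and turn from the pose commanded when the call began, along the tool's axes at that moment, turning the shorter way round; what a row does not reach only later rows make up. The controller multiplies each number of a shift by 80 mm and each number of a turn by 180 degrees. A row lasts 1/10 s, in which the tool goes at most 50 mm and 8.59 degrees, less where a joint would pass 70% of its speed; a pose out of reach is approached as far as the arm can. A call with a number of a shift or a turn outside -1 to 1 is refused whole. A call with a gripper value outside its range is refused whole. The fingers move at their own pace and stop on an object; the grip force is fixed at half the most. Time passes only in rows, so rows that repeat a pose let the fingers close. It gives the time, the measured TCP pose, the force, the opening and the grip force at its end, in the units of the state.
- ctrl.get_obs(): the state, without advancing time (a new reading comes with each control period).
- ctrl.get_image(name): name is "side" or "top" or "wrist"; returns (picture, depth): 480x640x3 uint8, red, green, blue; 480x640 float32, mm along the optical axis (not along the pixel's ray), 0 where there is no reading.
- ctrl.camera_params(name): a dict with "camera_matrix" (3x3 intrinsics, pixels), "world_to_cam" (4x4, takes a point from world to camera coordinates); the wrist camera has in their place "tool_from_camera" (4x4, takes a point from camera to tool coordinates, whose origin is the TCP and whose axes are the flange's). Camera axes: x right, y down, z forward; pixel columns grow to the right and rows downward; lengths in mm; the calibration is good to about 2 mm. A picture is of the moment at which its call begins: read the wrist's pose just before it. camera_params takes no time and is no camera call.
- ctrl.close_job(): hands the job in; it is judged then, once.
The state is a dict: "t": time; "qpos": joint angles; "qvel": joint speeds; "joint_torque": joint torques, N m; "ee_pos": TCP position; "orientation": TCP orientation; "ft_force": force on the tool from outside, world axes, zero at the start; "moment": the same for the moment, N m; "width": finger opening in mm; "grasp_force": force on a finger pad.
Only numpy, scipy, OpenCV 4.12 (cv2) and the standard library are available. Lean on these libraries where they do the work, as an engineer would, in place of code of your own. Each camera call takes 0.05 s, during which the arm holds its last target. There are 200 camera calls.

## Working session

There is one attempt and no reset: what is moved stays moved. The work goes in short steps, Python scripts to look and compute and a tool call to move; the robot and the scene stay as the last step left them, time stands still between calls to the robot, and variables do not carry over. Pictures are saved under pics/ and viewed, at most 10 in all, crops included, and the job is handed in when it is done.

Besides the shell and the picture viewer there is one more tool, called after "Request:" as name(argument=value, ...) on one line, values as JSON. arm_command: Moves the arm, as the interface text tells. Shifts and turns lie within -1 to 1; 1 stands for 80 mm of shift or 180 degrees of turn. Its arguments: {"type":"object","properties":{"rows":{"type":"array","items":{"type":"number"}}},"required":["rows"]}

```bash
mkdir -p pics
cat > h.py <<'E'
import numpy as np, cv2
from scipy.spatial.transform import Rotation as R
from workcell import ctrl
def snap(n,f):
    o=ctrl.get_obs(); im,d=ctrl.get_image(n)
    cv2.imwrite('pics/'+f+'.png',im[:,:,::-1]); np.savez('pics/'+f+'.npz',d=d,T=c2w(n,o),K=ctrl.camera_params(n)['camera_matrix'])
    return im,d
def c2w(n,o):
    p=ctrl.camera_params(n)
    if n!='wrist': return np.linalg.inv(np.array(p['world_to_cam']))
    T=np.eye(4); T[:3,:3]=R.from_rotvec(o['orientation']).as_matrix(); T[:3,3]=o['ee_pos']
    return T@np.array(p['tool_from_camera'])
def cloud(f):
    z=np.load('pics/'+f+'.npz'); d=z['d']; K=z['K']; v,u=np.mgrid[:480,:640]
    P=np.stack([(u-K[0,2])/K[0,0]*d,(v-K[1,2])/K[1,1]*d,d],-1)
    P=P@z['T'][:3,:3].T+z['T'][:3,3]; P[d==0]=np.nan; return P
def st():
    o=ctrl.get_obs(); print({k:np.round(o[k],3) for k in ('t','ee_pos','orientation','qpos','ft_force','width','grasp_force')}); return o
E
python3 - <<'E'
from h import *
st(); print(R.from_rotvec(ctrl.get_obs()['orientation']).as_matrix().round(3))
a=snap('side','side0')[0]; b=snap('top','top0')[0]
for n in('side','top'): print(n,c2w(n,None).round(2).tolist())
E
```

```text
{'t': np.float64(0.0), 'ee_pos': array([282.09 , 557.103, 220.622]), 'orientation': array([-7.300e-01, -3.055e+00,  2.000e-03]), 'qpos': array([ 1.083,  0.424,  1.631,  0.   ,  1.089, -0.019]), 'ft_force': array([-0.047, -0.405, -0.361]), 'width': np.float64(88.033), 'grasp_force': np.float64(0.0)}
[[-0.892  0.452 -0.001]
 [ 0.452  0.892 -0.001]
 [ 0.    -0.001 -1.   ]]
side [[-0.94, -0.31, 0.16, 376.43], [-0.35, 0.83, -0.43, 571.82], [-0.0, -0.46, -0.89, 1186.93], [0.0, 0.0, 0.0, 1.0]]
top [[0.01, -0.99, 0.1, 427.55], [-1.0, -0.01, 0.01, 33.25], [-0.01, -0.1, -0.99, 1496.48], [0.0, 0.0, 0.0, 1.0]]
```

View pics/top0.png

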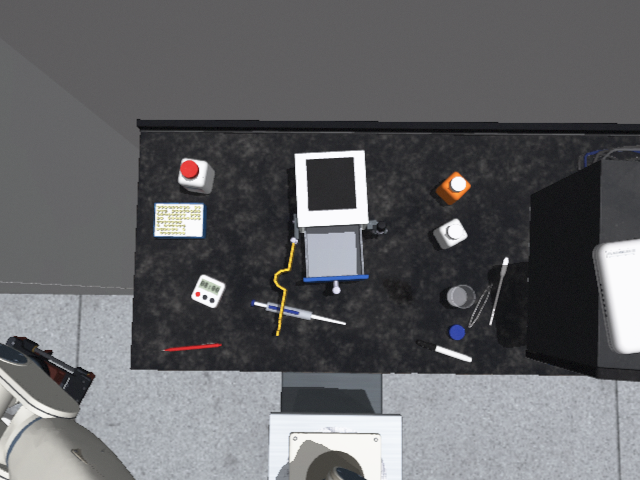

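View pics/side0.png

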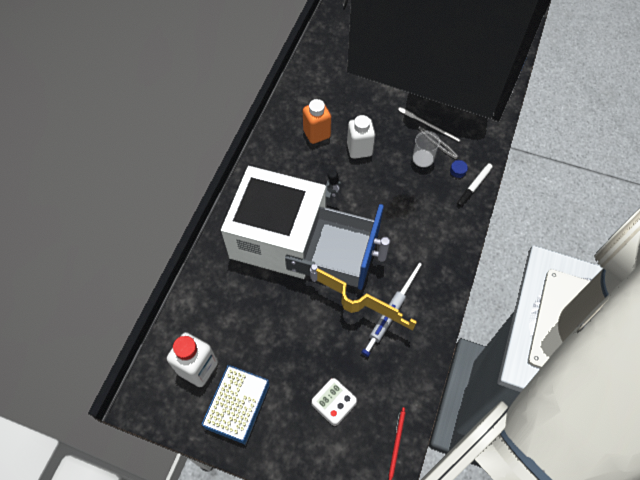

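The top view shows the sample bottle at about (450,234), the orange look-alike at (454,187), the unit roof at (331,188), the handle top at (336,288), the strap from (294,240) to (278,333), the knob at (381,228), the beaker at (461,297) and a black box on the right from column 528. The side view agrees: bottle at (361,137), drawer open, strap swung towards the robot.

Run:
```python
from h import *
for f,pts in (('top0',dict(cap=(452,231),orange=(458,184),roof=(331,160),handle=(336,288),dfront=(335,278),dfl=(306,280),dfr=(366,277),hinge=(294,240),end=(278,333),knob=(381,228),beaker=(461,297),box=(560,280),floor=(335,250),boxtop=(620,290),table=(420,330))),
 ('side0',dict(cap=(362,123),orange=(316,105),handle=(384,243),end=(412,324),knob=(333,182),hinge=(314,270)))):
    P=cloud(f)
    for k,(u,v) in pts.items(): print(f,k,np.nanmedian(P[v-1:v+2,u-1:u+2].reshape(-1,3),0).round(0))
for f in('top0','side0'):
    P=cloud(f); im=cv2.imread(f'pics/{f}.png').astype(int)
    def rect(m,n):
        q=P[m][:,:2].astype(np.float32); q=q[~np.isnan(q).any(1)]
        print(f,n,len(q),cv2.minAreaRect(q), 'z',np.nanmedian(P[m][:,2]).round(1),'med',np.median(q,0).round(1))
    u,v=np.meshgrid(range(640),range(480))
    x,y,z=P[...,0],P[...,1],P[...,2]; wh=im.min(2)>120
    c=np.array([632,-262])
    near=lambda x0,y0,r:np.hypot(x-x0,y-y0)<r
    cap=P[231,452] if f=='top0' else P[123,362]
    rect(near(cap[0],cap[1],45)&(z>75)&(z<92)&wh,'body'); rect(near(cap[0],cap[1],45)&(z>96)&(z<112),'cap')
    rf=P[160,331] if f=='top0' else P[180,260]
    rect(near(rf[0],rf[1],250)&(z>122)&(z<140)&(u<375)&(u>215),'roof')
    rect((im[...,0]>110)&(im[...,2]<60)&(z>105)&(z<130),'bluefront')
    rect((im[...,1]>120)&(im[...,2]>170)&(im[...,0]<80)&(z>90)&(z<106),'straptop')
```

```text
top0 cap [ 583. -261.  102.]
top0 orange [ 693. -276.  104.]
top0 roof [741.  19. 131.]
top0 handle [449.   5. 113.]
top0 dfront [471.   8. 125.]
top0 dfl [466.  73. 122.]
top0 dfr [474. -62. 121.]
top0 hinge [558. 102. 105.]
top0 end [345. 137.  88.]
top0 knob [584. -95. 133.]
top0 beaker [ 432. -302.    1.]
top0 box [ 469. -463.  213.]
top0 floor [543.   6.  12.]
top0 boxtop [ 446. -483.  428.]
top0 table [ 351. -202.   -2.]
side0 cap [ 583. -266.  104.]
side0 orange [ 697. -279.  103.]
side0 handle [446.   8. 113.]
side0 end [346. 139.  80.]
side0 knob [588. -89. 117.]
side0 hinge [558. 106. 100.]
top0 body 287 ((582.06201171875, -268.1826477050781), (52.66994094848633, 53.04071807861328), 29.480297088623047) z 82.6 med [ 578.1 -262.6]
top0 cap 187 ((582.6458740234375, -268.7312927246094), (33.276432037353516, 34.91792678833008), 57.7784423828125) z 103.0 med [ 582.3 -268.2]
top0 roof 5473 ((725.53125, 78.5645980834961), (280.3233947753906, 315.6847839355469), 0.0048086377792060375) z 130.8 med [679.9  20.1]
top0 bluefront 148 ((471.4491271972656, 5.482666015625), (8.4321746826171
[... 233 characters left out ...]
3245239257812, -267.0929260253906), (52.85078430175781, 53.50615310668945), 30.590126037597656) z 82.4 med [ 580.4 -256. ]
side0 cap 174 ((584.2814331054688, -267.6934814453125), (34.77943420410156, 33.654293060302734), 85.74439239501953) z 102.8 med [ 584.1 -268. ]
side0 roof 6167 ((720.4780883789062, -25.506362915039062), (259.17987060546875, 446.6388244628906), 64.14700317382812) z 130.6 med [676.2  19.1]
side0 bluefront 62 ((473.4259948730469, 7.669349670410156), (9.555622100830078, 141.080322265625), 3.6165454387664795) z 122.1 med [471.   -7.7]
side0 straptop 26 ((449.843017578125, 134.30349731445312), (29.71802520751953, 215.47109985351562), 81.94847869873047) z 99.7 med [455.8 128.5]
```

Bottle centre is about (583,-268) from both views, with its faces at 30°; body top is at z 83 and cap at 103, matching the given sizes. The unit origin is about (676,19) with yaw 3.4°, and the drawer is out about 118 mm. I'll travel above the bottle at the current height, turning the fingers +57°.

Request:
arm_command(rows=[0, 0, 0, -1, -0.94, 0, 1, 0, 0, 0, -1, -0.94, 0, 1, 0, 0, 0, -1, -0.94, 0, 1])

```text
t: 0.4
ee_pos: [320.0, 450.1, 220.6]
orientation: [-0.732, -3.054, 0.005]
ft_force: [-0.1, 0.8, 0.7]
width: 87.7
grasp_force: 0.0
```

Request:
arm_command(rows=[0, 0, 0, -1, -0.94, 0, 1, 0, 0, 0, -1, -0.94, 0, 1, 0, 0, 0, -1, -0.94, 0, 1])

```text
t: 0.7
ee_pos: [357.5, 347.6, 221.0]
orientation: [-0.733, -3.054, 0.003]
ft_force: [-0.5, -0.5, 0.3]
width: 88.2
grasp_force: 0.0
```

Request:
arm_command(rows=[0, 0, 0, -1, -0.94, 0, 1, 0, 0, 0, -1, -0.94, 0, 1, 0, 0, 0, -1, -0.94, 0, 1])

```text
t: 1.0
ee_pos: [395.3, 245.2, 221.3]
orientation: [-0.734, -3.055, 0.001]
ft_force: [-0.9, 0.6, 0.5]
width: 87.8
grasp_force: 0.0
```

Request:
arm_command(rows=[0, 0, 0, -1, -0.94, 0, 1, 0, 0, 0, -1, -0.94, 0, 1, 0, 0, 0, -1, -0.94, 0, 1])

```text
t: 1.3
ee_pos: [433.3, 142.4, 221.5]
orientation: [0.734, 3.054, 0.0]
ft_force: [0.2, 0.4, -0.6]
width: 88.0
grasp_force: 0.0
```

Request:
arm_command(rows=[0, 0, 0, -1, -0.94, 0, 1, 0, 0, 0, -1, -0.94, 0, 1, 0, 0, 0, -1, -0.94, 0, 1])

```text
t: 1.6
ee_pos: [471.2, 39.3, 221.6]
orientation: [0.734, 3.053, 0.0]
ft_force: [-0.8, 0.5, -0.7]
width: 87.7
grasp_force: 0.0
```

Request:
arm_command(rows=[0, 0, 0, -1, -0.94, 0, 1, 0, 0, 0, -1, -0.94, 0, 1, 0, 0, 0, -1, -0.94, 0, 1])

```text
t: 1.9
ee_pos: [508.9, -63.9, 221.5]
orientation: [0.733, 3.053, 0.0]
ft_force: [0.3, 0.6, 0.2]
width: 87.8
grasp_force: 0.0
```

Request:
arm_command(rows=[0, 0, 0, -1, -0.94, 0, 1, 0, 0, 0, -1, -0.94, 0, 1, 0, 0, 0, -1, -0.94, 0, 1])

```text
t: 2.2
ee_pos: [546.3, -167.0, 221.4]
orientation: [0.732, 3.053, -0.0]
ft_force: [0.1, 0.4, -0.4]
width: 87.6
grasp_force: 0.0
```

Request:
arm_command(rows=[0, 0, 0, -1, -0.94, 0, 1, 0, 0, 0, -1, -0.94, 0, 1, 0, 0, 0, -1, -0.94, 0, 1])

```text
t: 2.5
ee_pos: [583.5, -270.1, 221.2]
orientation: [0.732, 3.054, -0.001]
ft_force: [1.1, -0.0, 0.1]
width: 88.1
grasp_force: 0.0
```

Request:
arm_command(rows=[0, 0, -0.16, 0, 0, 0, 1, 0, 0, -0.16, 0, 0, 0, 1, 0, 0, -0.16, 0, 0, 0, 1, 0, 0, -0.16, 0, 0, 0, 1])

```text
t: 2.9
ee_pos: [581.7, -265.4, 221.0]
orientation: [0.062, -3.14, -0.002]
ft_force: [0.5, 0.3, 0.1]
width: 87.8
grasp_force: 0.0
```

Request:
arm_command(rows=[0, 0, -0.16, 0, 0, 0, 1, 0, 0, -0.16, 0, 0, 0, 1, 0, 0, -0.16, 0, 0, 0, 1, 0, 0, -0.16, 0, 0, 0, 1])

```text
t: 3.3
ee_pos: [583.0, -262.5, 221.0]
orientation: [0.828, -3.026, 0.005]
ft_force: [-1.1, -0.4, 1.0]
width: 87.5
grasp_force: 0.0
```

```bash
cat >> h.py <<'E'
def go(x,y,z,yaw=None,o=None):
    "whole shift (units of 80 mm) in tool axes and turn (units of 180 deg) to the tool-down pose with tool y at angle yaw"
    o=o or ctrl.get_obs(); M=R.from_rotvec(o['orientation'])
    s=M.inv().apply(np.array([x,y,z])-o['ee_pos'])/80
    t=np.zeros(3)
    if yaw is not None:
        a=np.radians(yaw); Y=np.array([np.cos(a),np.sin(a),0]); Z=np.array([0,0,-1.]); X=np.cross(Y,Z)
        t=(M.inv()*R.from_matrix(np.stack([X,Y,Z],1))).as_rotvec()/np.pi
    print('turn',t.round(3),'shift',s.round(3))
E
python3 - <<'E'
from h import *
st(); snap('wrist','w1'); P=cloud('w1'); z=P[...,2]
im=cv2.imread('pics/w1.png').astype(int)
near=np.hypot(P[...,0]-583,P[...,1]+268)<50
for a,b in((70,92),(95,112)):
    m=near&(z>a)&(z<b)&(im.min(2)>110); q=P[m][:,:2].astype(np.float32); print(len(q),cv2.minAreaRect(q) if len(q) else 0,np.median(P[m],0))
print(ctrl.camera_params('wrist')['tool_from_camera'])
go(583,-268,67,120)
E
```

```text
{'t': np.float64(3.3), 'ee_pos': array([ 583.011, -262.534,  221.   ]), 'orientation': array([ 0.828, -3.026,  0.005]), 'qpos': array([-0.439,  0.445,  1.596, -0.006,  1.102, -2.542]), 'ft_force': array([-1.086, -0.423,  0.966]), 'width': np.float64(87.527), 'grasp_force': np.float64(0.0)}
2188 ((583.9085083007812, -271.6099853515625), (53.81276321411133, 53.780479431152344), 29.1121768951416) [ 575.02778998 -276.17166988   82.36361394]
1505 ((584.1622924804688, -271.51483154296875), (34.57828140258789, 34.76777648925781), 86.54415893554688) [ 583.27063592 -271.95970828  102.87502852]
[[ 1.50318540e-04 -9.68171227e-01 -2.50288739e-01  6.87220348e+01]
 [ 9.99999965e-01  1.99527703e-04 -1.71236014e-04 -3.04677472e-01]
 [ 2.15725319e-04 -2.50288705e-01  9.68171223e-01 -1.63167110e+02]
 [ 0.00000000e+00  0.00000000e+00  0.00000000e+00  1.00000000e+00]]
turn [-0.001 -0.002  0.003] shift [ 0.032 -0.06   1.926]
```

View pics/w1.png

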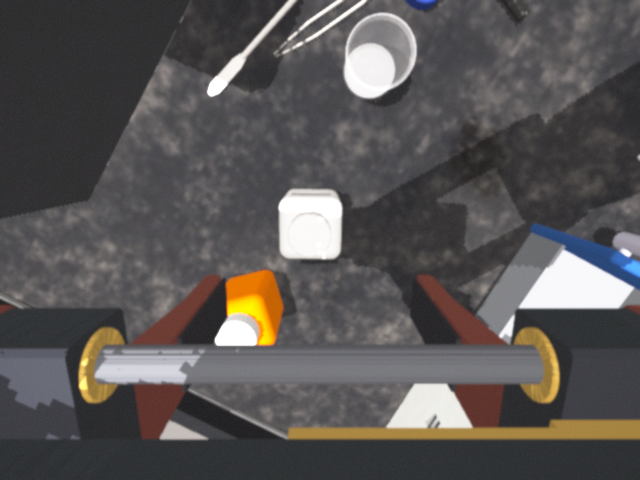

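The wrist view shows the sample bottle squarely oriented at (311,228), the orange one at (252,310) and the beaker at (380,60). The bottle centre is (584,-271). J6 sits at its range end, so I turn 4° back and descend.

Request:
arm_command(rows=[0, 0, 0.02, 0.04, -0.1, 0, 1, 0, 0, 0.02, 0.04, -0.1, 0, 1])

```text
t: 3.55
ee_pos: [584.6, -272.0, 221.2]
orientation: [0.726, -3.053, 0.006]
ft_force: [0.1, 0.9, 0.7]
width: 87.9
grasp_force: 0.0
```

Run:
```python
from h import *
st(); go(584,-271,67)
```

```text
{'t': np.float64(3.55), 'ee_pos': array([ 584.608, -272.047,  221.199]), 'orientation': array([ 0.726, -3.053,  0.006]), 'qpos': array([-0.451,  0.453,  1.583, -0.006,  1.106, -2.486]), 'ft_force': array([0.087, 0.944, 0.728]), 'width': np.float64(87.902), 'grasp_force': np.float64(0.0)}
turn [0. 0. 0.] shift [-0.008  0.021  1.927]
```

Request:
arm_command(rows=[0, 0, 0, 0, 0.02, 0.5, 1, 0, 0, 0, 0, 0.02, 0.96, 1, 0, 0, 0, 0, 0.02, 0.96, 1])

```text
t: 3.85
ee_pos: [580.1, -269.7, 139.8]
orientation: [0.727, -3.045, -0.003]
ft_force: [-0.2, 0.0, -1.4]
width: 87.8
grasp_force: 0.0
```

Request:
arm_command(rows=[0, 0, 0, 0, 0, 0.5, 1, 0, 0, 0, 0, 0, 0.96, 1, 0, 0, 0, 0, 0, 0.96, 1])

```text
t: 4.15
ee_pos: [580.7, -271.1, 64.8]
orientation: [0.727, -3.047, -0.0]
ft_force: [-0.1, 1.1, -0.3]
width: 87.7
grasp_force: 0.0
```

Request:
arm_command(rows=[0, 0, 0, 0, 0, 0, -1, 0, 0, 0, 0, 0, 0, -1, 0, 0, 0, 0, 0, 0, -1, 0, 0, 0, 0, 0, 0, -1, 0, 0, 0, 0, 0, 0, -1])

```text
t: 4.65
ee_pos: [583.6, -273.3, 69.0]
orientation: [0.727, -3.054, 0.009]
ft_force: [-0.2, 1.3, 7.1]
width: 52.9
grasp_force: 29.8
```

Request:
arm_command(rows=[0, 0, 0, 0, 0, 0, -1, 0, 0, 0, 0, 0, 0, -1, 0, 0, 0, 0, 0, 0, -1])

```text
t: 4.95
ee_pos: [583.8, -273.4, 69.0]
orientation: [0.727, -3.054, 0.009]
ft_force: [-0.4, 1.4, 7.4]
width: 52.8
grasp_force: 29.8
```

Gripped (52.8 mm wide, 29.8 N). Lift high, then carry over the drawer and turn to the unit's axes.

Request:
arm_command(rows=[0, 0, 0, 0, 0, -0.3, -1, 0, 0, 0, 0, 0, -0.7, -1, 0, 0, 0, 0, 0, -0.95, -1, 0, 0, 0, 0, 0, -0.95, -1])

```text
t: 5.35
ee_pos: [585.1, -273.6, 146.9]
orientation: [-0.727, 3.056, -0.013]
ft_force: [-0.2, -1.4, -0.2]
width: 52.9
grasp_force: 29.8
```

Request:
arm_command(rows=[0, 0, 0, 0, 0, -0.4, -1, 0, 0, 0, 0, 0, -0.8, -1, 0, 0, 0, 0, 0, -0.95, -1, 0, 0, 0, 0, 0, -0.95, -1])

```text
t: 5.75
ee_pos: [584.1, -272.6, 220.5]
orientation: [0.727, -3.054, 0.01]
ft_force: [-0.0, 0.0, -0.3]
width: 52.7
grasp_force: 29.8
```

Request:
arm_command(rows=[0, 0, 0, -0.1, 0.3, 0, -1, 0, 0, 0, -0.2, 0.6, 0, -1, 0, 0, 0, -0.25, 0.87, 0, -1])

```text
t: 6.05
ee_pos: [568.6, -199.7, 216.9]
orientation: [0.726, -3.05, 0.004]
ft_force: [0.4, 1.7, -1.0]
width: 52.9
grasp_force: 29.8
```

Request:
arm_command(rows=[0, 0, 0, -0.1, 0.3, 0, -1, 0, 0, 0, -0.2, 0.6, 0, -1, 0, 0, 0, -0.25, 0.87, 0, -1])

```text
t: 6.35
ee_pos: [555.4, -128.3, 217.4]
orientation: [0.727, -3.05, 0.006]
ft_force: [-0.3, 0.6, -1.5]
width: 52.4
grasp_force: 29.8
```

Request:
arm_command(rows=[0, 0, 0, -0.1, 0.3, 0, -1, 0, 0, 0, -0.2, 0.6, 0, -1, 0, 0, 0, -0.25, 0.87, 0, -1])

```text
t: 6.65
ee_pos: [541.8, -57.3, 217.2]
orientation: [0.727, -3.05, 0.006]
ft_force: [0.5, 0.6, -1.3]
width: 53.0
grasp_force: 29.8
```

Request:
arm_command(rows=[0, 0, 0.04, -0.1, 0.3, 0, -1, 0, 0, 0.08, -0.2, 0.6, 0, -1, 0, 0, 0.13, -0.25, 0.87, 0, -1, 0, 0, 0.13, -0.25, 0.87, 0, -1])

```text
t: 7.05
ee_pos: [527.6, 14.4, 216.9]
orientation: [0.091, -3.135, 0.008]
ft_force: [0.3, -0.5, -1.5]
width: 52.9
grasp_force: 29.8
```

Run:
```python
from h import *
st(); im=snap('top','top2')[0]; snap('wrist','w2')
a=cv2.imread('pics/top2.png')[130:310,250:430]; b=cv2.imread('pics/w2.png')
cv2.imwrite('pics/c2.png',np.hstack([cv2.resize(a,(400,400),interpolation=2),cv2.resize(b,(400,400))]))
go(531,10.5,84,93.4)
```

```text
{'t': np.float64(7.05), 'ee_pos': array([527.64 ,  14.418, 216.9  ]), 'orientation': array([ 0.091, -3.135,  0.008]), 'qpos': array([ 0.008,  0.289,  1.844, -0.006,  1.013, -1.618]), 'ft_force': array([ 0.296, -0.492, -1.541]), 'width': np.float64(52.932), 'grasp_force': np.float64(29.757)}
turn [-0.002 -0.001  0.001] shift [-0.033 -0.018  1.668]
```

View pics/c2.png

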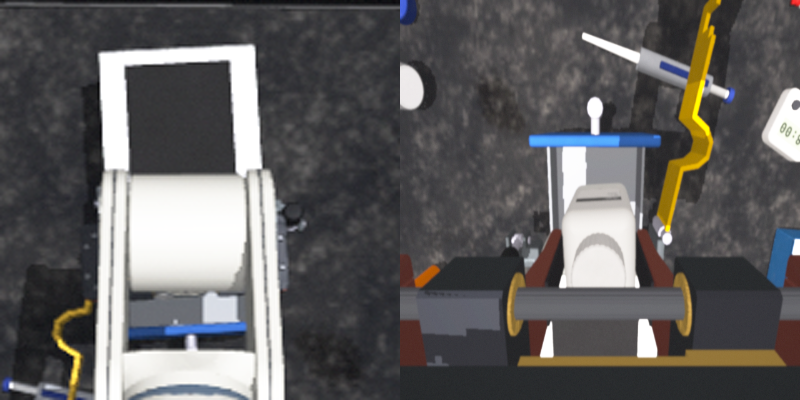

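The crop shows the bottle hanging above the drawer, centred between the walls, with the blue front at right-picture (595,140), the handle at (594,107) and the hinge at (665,238). Now a depth check on the drawer from here.

Run:
```python
from h import *
P=cloud('w2'); im=cv2.imread('pics/w2.png').astype(int); z=P[...,2]
bl=(im[...,0]>110)&(im[...,2]<70)&(z>112)&(z<130)&(abs(P[...,1])<110)&(abs(P[...,0]-472)<40)
q=P[bl][:,:2].astype(np.float32); print('front',cv2.minAreaRect(q))
w=(abs(z-61)<5)&(abs(P[...,1]-10)<95)&(P[...,0]>485)&(P[...,0]<530)&(im.min(2)>60)
q=P[w]; print('walls',len(q)); h=np.histogram(q[:,1],bins=np.arange(-80,105,5)); print([(int(b),int(n)) for n,b in zip(*h) if n>3])
f=(abs(z-13)<5)&(P[...,0]>470)&(P[...,0]<540)&(abs(P[...,1]-10)<80); print('floor',np.median(P[f],0),np.percentile(P[f][:,1],[1,99]),np.percentile(P[f][:,0],[1,99]))
hd=(abs(z-112)<4)&(P[...,0]<462)&(P[...,0]>430)&(abs(P[...,1])<30); print('handle',np.median(P[hd],0))
```

```text
front ((472.6494445800781, 5.350852966308594), (9.87810230255127, 144.23748779296875), 3.2429096698760986)
walls 546
[(-65, 128), (-60, 151), (65, 57), (70, 210)]
floor [508.18458155   4.74541761  12.76943201] [-57.8575722   69.62521443] [483.04840061 538.47976399]
handle [445.83668108   1.97311689 111.61451199]
```

Request:
arm_command(rows=[0, 0, 0, -0.04, -0.08, 0.4, -1, 0, 0, 0, -0.04, -0.08, 0.8, -1, 0, 0, 0, -0.04, -0.08, 0.9, -1, 0, 0, 0, -0.04, -0.08, 0.9, -1])

```text
t: 7.55
ee_pos: [531.9, 5.0, 145.1]
orientation: [0.093, -3.134, 0.008]
ft_force: [0.0, -0.3, -0.7]
width: 52.9
grasp_force: 29.8
```

Request:
arm_command(rows=[0, 0, 0, 0, 0, 0.3, -1, 0, 0, 0, 0, 0, 0.55, -1, 0, 0, 0, 0, 0, 0.68, -1, 0, 0, 0, 0, 0, 0.68, -1, 0, 0, 0, 0, 0, 0.68, -1])

```text
t: 8.05
ee_pos: [533.5, 5.3, 93.0]
orientation: [0.093, -3.139, 0.009]
ft_force: [0.6, 0.0, -1.1]
width: 53.1
grasp_force: 29.8
```

Request:
arm_command(rows=[0, 0, 0, 0, 0, 0.08, -1, 0, 0, 0, 0, 0, 0.12, -1, 0, 0, 0, 0, 0, 0.12, -1, 0, 0, 0, 0, 0, 0.12, -1])

```text
t: 8.45
ee_pos: [532.7, 5.4, 82.5]
orientation: [0.093, -3.138, 0.009]
ft_force: [0.0, 0.5, -2.2]
width: 52.9
grasp_force: 29.8
```

Request:
arm_command(rows=[0, 0, 0, 0, 0, 0.01, -1, 0, 0, 0, 0, 0, 0.01, 0.6, 0, 0, 0, 0, 0, 0.01, 0.6, 0, 0, 0, 0, 0, 0.01, 0.6, 0, 0, 0, 0, 0, 0.01, 0.6])

```text
t: 8.95
ee_pos: [532.8, 5.3, 81.6]
orientation: [0.093, -3.138, 0.009]
ft_force: [0.4, 0.2, -0.1]
width: 70.3
grasp_force: 0.0
```

Request:
arm_command(rows=[0, 0, 0, 0, 0, 0, 0.6, 0, 0, 0, 0, 0, 0, 0.6, 0, 0, 0, 0, 0, -0.1, 0.6, 0, 0, 0, 0, 0, -0.3, 0.6])

```text
t: 9.35
ee_pos: [531.9, 5.5, 105.3]
orientation: [0.093, -3.135, 0.008]
ft_force: [-0.6, -0.7, -0.0]
width: 70.1
grasp_force: 0.0
```

Request:
arm_command(rows=[0, 0, 0, 0, 0, -0.4, 0.6, 0, 0, 0, 0, 0, -0.9, 0.6, 0, 0, 0, 0, 0, -1, 0.6, 0, 0, 0, 0, 0, -1, 0.6])

```text
t: 9.75
ee_pos: [534.1, 5.9, 187.5]
orientation: [-0.093, 3.139, -0.009]
ft_force: [1.2, 0.3, -0.3]
width: 70.6
grasp_force: 0.0
```

Request:
arm_command(rows=[0, 0, 0, 0.5, 0, -0.5, -1, 0, 0, 0, 1, 0, -0.5, -1, 0, 0, 0, 1, 0, -0.5, -1])

```text
t: 10.05
ee_pos: [447.5, 1.4, 224.3]
orientation: [0.092, -3.132, 0.008]
ft_force: [-0.7, 0.2, -0.3]
width: 50.2
grasp_force: 0.0
```

Run:
```python
from h import *
st(); snap('wrist','w3')
P=cloud('w3');z=P[...,2];im=cv2.imread('pics/w3.png').astype(int)
near=(np.hypot(P[...,0]-532,P[...,1]-6)<60)
for a,b in((90,104),(110,121)):
    m=near&(z>a)&(z<b)&(im.min(2)>100); q=P[m]; print(len(q),cv2.minAreaRect(q[:,:2].astype(np.float32)) if len(q)>9 else 0,np.median(q,0),np.ptp(q[:,2]) if len(q) else 0)
```

```text
{'t': np.float64(10.05), 'ee_pos': array([447.516,   1.369, 224.302]), 'orientation': array([ 0.092, -3.132,  0.008]), 'qpos': array([-0.02 ,  0.159,  1.999, -0.007,  0.992, -1.646]), 'ft_force': array([-0.737,  0.241, -0.348]), 'width': np.float64(50.194), 'grasp_force': np.float64(0.0)}
1500 ((527.7332763671875, 6.0369873046875), (40.5142936706543, 52.609405517578125), 5.819021701812744) [517.58450279   5.80247546  95.79351239] 13.997333328342563
697 ((525.1377563476562, 6.540266990661621), (16.87748908996582, 34.35758590698242), 1.6997431516647339) [525.2126387    6.04278793 115.72695108] 7.885698390205448
```

View pics/w3.png

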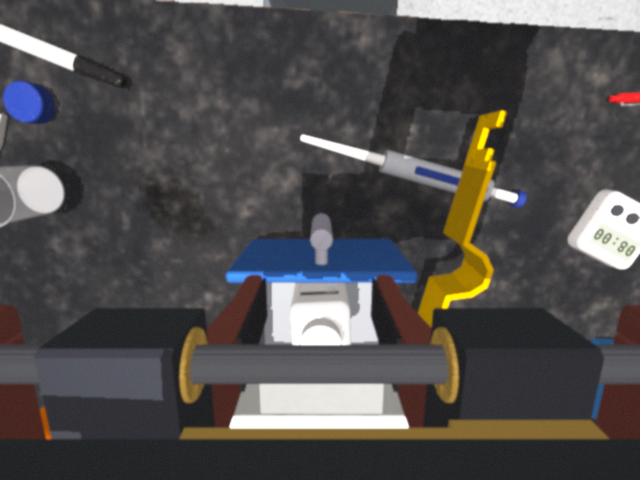

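The bottle stands upright in the drawer at (320,310), cap top at z 116 = 13 + 103, clear of the front at (320,262); the handle is at (320,232) and the strap end at (492,130). Next: closed fingers go down in front of the handle.

Request:
arm_command(rows=[0, 0, 0, 0.45, 0.03, 0, -1, 0, 0, 0, 0.45, 0.03, 0, -1, 0, 0, 0, 0.45, 0.03, 0, -1])

```text
t: 10.4
ee_pos: [417.5, 1.7, 225.3]
orientation: [0.093, -3.137, 0.008]
ft_force: [-0.2, -0.9, 0.5]
width: 21.7
grasp_force: 0.0
```

Request:
arm_command(rows=[0, 0, 0, 0, 0, 0.4, -1, 0, 0, 0, 0, 0, 0.87, -1, 0, 0, 0, 0, 0, 0.87, -1])

```text
t: 10.7
ee_pos: [415.2, 1.4, 152.7]
orientation: [0.092, -3.13, 0.008]
ft_force: [0.0, -0.9, -0.2]
width: 0.8
grasp_force: 0.0
```

Request:
arm_command(rows=[0, 0, 0, 0, 0, 0.4, -1, 0, 0, 0, 0, 0, 0.85, -1, 0, 0, 0, 0, 0, 0.85, -1, 0, 0, 0, 0, 0, 0.85, -1])

```text
t: 11.1
ee_pos: [417.6, 0.9, 88.9]
orientation: [0.093, -3.137, 0.008]
ft_force: [0.1, -0.3, 0.0]
width: 0.8
grasp_force: 0.0
```

Run:
```python
from h import *
st(); go(535,12,85,93.4)
```

```text
{'t': np.float64(11.1), 'ee_pos': array([417.557,   0.936,  88.948]), 'orientation': array([ 0.093, -3.137,  0.008]), 'qpos': array([-0.022,  0.361,  2.159, -0.009,  0.625, -1.644]), 'ft_force': array([ 0.076, -0.29 ,  0.041]), 'width': np.float64(0.762), 'grasp_force': np.float64(0.0)}
turn [-0.002 -0.001 -0.   ] shift [-1.474  0.052  0.044]
```

Request:
arm_command(rows=[0, 0, 0, -0.15, 0.02, 0, -1, 0, 0, 0, -0.35, 0.02, 0, -1, 0, 0, 0, -0.55, 0.02, 0, -1, 0, 0, 0, -0.75, 0.02, 0, -1, 0, 0, 0, -0.95, 0.02, 0, -1])

```text
t: 11.6
ee_pos: [494.1, 7.2, 90.0]
orientation: [0.093, -3.139, 0.009]
ft_force: [-2.9, -0.1, -1.4]
width: 0.2
grasp_force: 1.4
```

Request:
arm_command(rows=[0, 0, 0, -0.15, 0, 0, -1, 0, 0, 0, -0.25, 0, 0, -1, 0, 0, 0, -0.35, 0, 0, -1, 0, 0, 0, -0.4, 0, 0, -1, 0, 0, 0, -0.4, 0, 0, -1])

```text
t: 12.1
ee_pos: [524.9, 8.9, 88.2]
orientation: [0.093, -3.138, 0.009]
ft_force: [0.3, -0.6, 0.4]
width: 0.6
grasp_force: 0.0
```

Request:
arm_command(rows=[0, 0, 0, -0.08, 0, 0, -1, 0, 0, 0, -0.14, 0, 0, -1, 0, 0, 0, -0.2, 0, 0, -1, 0, 0, 0, -0.2, 0, 0, -1])

```text
t: 12.5
ee_pos: [526.2, 8.7, 85.8]
orientation: [0.092, -3.108, 0.01]
ft_force: [-39.4, -6.7, 29.9]
width: 0.5
grasp_force: 20.8
```

Request:
arm_command(rows=[0, 0, 0, -0.05, 0, 0, -1, 0, 0, 0, -0.1, 0, 0, -1, 0, 0, 0, -0.1, 0, 0, -1])

```text
t: 12.8
ee_pos: [538.8, 9.5, 86.0]
orientation: [0.092, -3.118, 0.009]
ft_force: [-27.7, -5.9, 12.4]
width: 0.6
grasp_force: 14.9
```

Run:
```python
from h import *
st(); snap('side','s4')
a=cv2.imread('pics/s4.png')[130:330,200:460]; cv2.imwrite('pics/s4c.png',cv2.resize(a,None,fx=3,fy=3,interpolation=2)[:600])
```

```text
{'t': np.float64(12.8), 'ee_pos': array([538.803,   9.508,  85.977]), 'orientation': array([ 0.092, -3.118,  0.009]), 'qpos': array([-1.000e-03,  5.060e-01,  1.888e+00, -9.000e-03,  7.700e-01,
       -1.624e+00]), 'ft_force': array([-27.671,  -5.95 ,  12.357]), 'width': np.float64(0.598), 'grasp_force': np.float64(14.861)}
```

View pics/s4c.png

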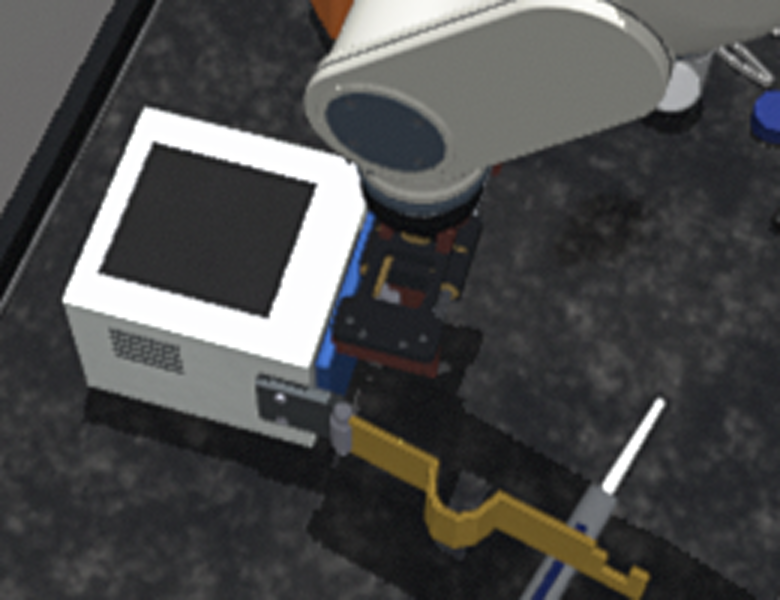

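The picture shows the drawer nearly flush with the case, with a narrow blue edge at (345,300), and the fingers on the handle. I'll measure the blue front.

```bash
cat >> h.py <<'E'
O=np.array([676,19.]);A=np.radians(3.35);U=np.array([[np.cos(A),np.sin(A)],[-np.sin(A),np.cos(A)]])
def unit(P): 
    Q=P.copy(); Q[...,:2]=(P[...,:2]-O)@U.T; return Q
E
python3 - <<'E'
from h import *
for f in('side0','s4'):
    P=unit(cloud(f)); im=cv2.imread(f'pics/{f}.png').astype(int)
    m=(im[...,0]>100)&(im[...,2]<70)&(P[...,2]>115)&(P[...,2]<128)&(abs(P[...,1])<80)&(P[...,0]<-60)
    print(f,m.sum(),np.percentile(P[m],[2,50,98],axis=0).round(1).tolist())
    m=(im.min(2)>150)&(P[...,2]>126)&(P[...,2]<134)&(abs(P[...,1])<85)&(P[...,0]<-50)&(P[...,0]>-100)
    print('case front',np.percentile(P[m][:,0],[2,5]))
E
```

```text
side0 272 [[-207.8, -72.0, 118.7], [-203.2, -8.1, 122.6], [-198.3, 65.9, 126.8]]
case front [-83.1619675  -82.24352163]
s4 132 [[-95.1, -44.6, 118.1], [-89.1, 6.5, 122.8], [-86.0, 69.0, 127.5]]
case front [-83.14288968 -82.01978155]
```

The front sits at unit x -95..-86, about flush with the case front at -85, so the drawer is home. I'll back off, rise, check it stays, and plan the strap arc.

Request:
arm_command(rows=[0, 0, 0, 0.2, 0, 0, -1, 0, 0, 0, 0.5, 0, 0, -1, 0, 0, 0, 0.5, 0, -0.4, -1, 0, 0, 0, 0.5, 0, -1, -1])

```text
t: 13.25
ee_pos: [506.2, 8.3, 166.7]
orientation: [0.092, -3.132, 0.008]
ft_force: [1.0, -0.6, -0.6]
width: 0.6
grasp_force: 0.0
```

Request:
arm_command(rows=[0, 0, 0, 0.4, 0.5, -0.1, -1, 0, 0, 0, 0.6, 0.9, -0.1, -1, 0, 0, 0, 0.6, 0.9, -0.1, -1])

```text
t: 13.55
ee_pos: [454.6, 79.7, 176.3]
orientation: [0.096, -3.138, 0.007]
ft_force: [0.1, 0.0, 0.2]
width: 0.5
grasp_force: 0.0
```

```bash
cat >> h.py <<'E'
def arc(th,r=150,clear=0):
    th=np.asarray(th,float); h=10*abs(np.cos(th))+14*abs(np.sin(th))+2.5+clear
    return np.stack([-112-r*np.sin(th)-h*np.cos(th),92-r*np.cos(th)+h*np.sin(th)],-1)
def tw(u): return np.asarray(u)@U+O
E
python3 - <<'E'
from h import *
st(); snap('side','s5'); snap('top','t5')
for f in('s5','t5'):
    P=unit(cloud(f)); im=cv2.imread(f'pics/{f}.png').astype(int)
    m=(im[...,0]>100)&(im[...,2]<70)&(P[...,2]>115)&(P[...,2]<128)&(abs(P[...,1])<80)&(P[...,0]<-60)
    print(f,m.sum(),np.percentile(P[m],[2,50,98],axis=0).round(1).tolist() if m.sum() else '')
    b,g,r=[im[...,i] for i in range(3)]
    m=(r>130)&(g>90)&(b<70)&(P[...,2]>93)&(P[...,2]<105)&(P[...,0]<-110)&(P[...,0]>-350)&(P[...,1]>60)&(P[...,1]<180)
    q=P[m]-[-112,92,0]; q=q[np.hypot(q[:,0],q[:,1])>122]; print('theta',len(q),np.median(np.arctan2(-q[:,0],-q[:,1])))
s=tw(arc(1.79,clear=15)); print(s); go(*s,170,93.35)
E
cd pics; python3 -c "
import cv2
cv2.imwrite('s5c.png',cv2.resize(cv2.imread('s5.png')[130:330,200:460],None,fx=3,fy=3,interpolation=2))"
```

```text
{'t': np.float64(13.55), 'ee_pos': array([454.629,  79.662, 176.321]), 'orientation': array([ 0.096, -3.138,  0.007]), 'qpos': array([ 0.151,  0.251,  2.016, -0.006,  0.877, -1.478]), 'ft_force': array([0.111, 0.011, 0.163]), 'width': np.float64(0.546), 'grasp_force': np.float64(0.0)}
s5 262 [[-95.4, -70.5, 118.7], [-90.4, -2.2, 122.6], [-85.9, 68.1, 126.4]]
theta 42 1.7796971030212516
t5 245 [[-96.9, -70.7, 116.9], [-92.6, -2.6, 122.5], [-87.9, 67.9, 126.9]]
theta 13 1.779819974759853
[416.08464753 161.21440048]
turn [-0.002 -0.     0.001] shift [0.445 1.07  0.071]
```

View pics/s5c.png

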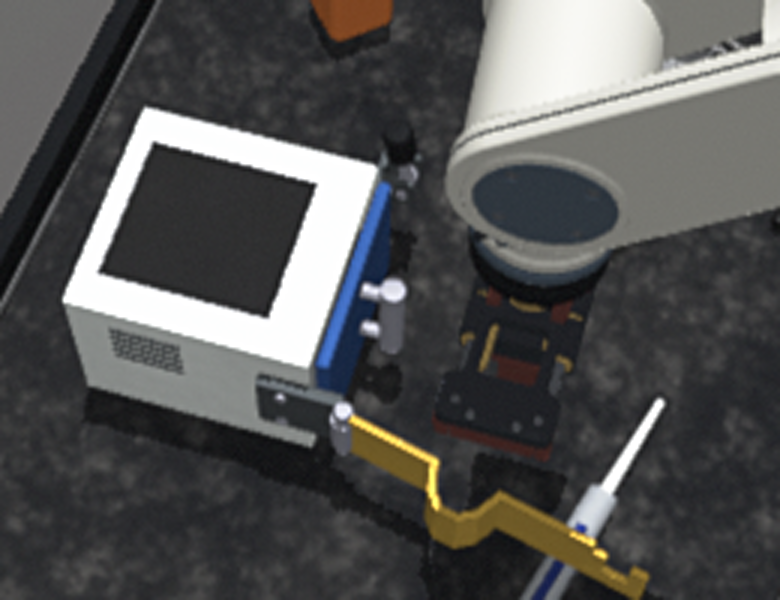

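The drawer stayed home after release, with its blue edge along (355,280) close to the case front, and the strap is untouched at θ = 1.78. Now outside the strap and down, and compute the arc waypoints.

Request:
arm_command(rows=[0, 0, 0, 0.3, 0.4, 0, -1, 0, 0, 0, 0.45, 0.9, 0, -1, 0, 0, 0, 0.45, 0.9, 0, -1])

```text
t: 13.95
ee_pos: [416.0, 149.3, 175.3]
orientation: [0.096, -3.137, 0.008]
ft_force: [0.5, -0.8, -0.3]
width: 0.3
grasp_force: 0.0
```

Request:
arm_command(rows=[0, 0, 0, 0, 0.19, 0, -1, 0, 0, 0, 0, 0.19, 0.1, -1, 0, 0, 0, 0, 0.19, 0.5, -1, 0, 0, 0, 0, 0.19, 1, -1, 0, 0, 0, 0, 0.19, 1, -1])

```text
t: 14.45
ee_pos: [412.6, 159.6, 91.3]
orientation: [0.091, -3.129, 0.013]
ft_force: [-0.8, -1.1, 0.2]
width: 0.4
grasp_force: 0.0
```

Run:
```python
from h import *
o=st(); u=unit(np.array(o['ee_pos'])); print('unit',u.round(1))
th=[1.75,1.6,1.45,1.3,1.15,1.0,.85,.7,.55,.4,.25,.1,0.0]; w=arc(th); ref=u[:2]
for k in range(0,13,4):
    print([(t,*(np.round([-(p[0]-ref[0])/80,(p[1]-ref[1])/80],2))) for t,p in zip(th[k:k+4],w[k:k+4])]); ref=w[min(k+3,12)]
go(*tw(arc(1.78)),88,93.35)
```

```text
{'t': np.float64(14.45), 'ee_pos': array([412.638, 159.587,  91.291]), 'orientation': array([ 0.091, -3.129,  0.013]), 'qpos': array([ 0.345,  0.387,  2.1  , -0.007,  0.669, -1.278]), 'ft_force': array([-0.755, -1.082,  0.15 ]), 'width': np.float64(0.426), 'grasp_force': np.float64(0.0)}
unit [-254.7  155.7   91.3]
[(1.75, np.float64(0.02), np.float64(-0.24)), (1.6, np.float64(0.08), np.float64(-0.53)), (1.45, np.float64(0.1), np.float64(-0.8)), (1.3, np.float64(0.09), np.float64(-1.07))]
[(1.15, np.float64(-0.06), np.float64(-0.27)), (1.0, np.float64(-0.16), np.float64(-0.53)), (0.85, np.float64(-0.3), np.float64(-0.78)), (0.7, np.float64(-0.48), np.float64(-1.0))]
[(0.55, np.float64(-0.22), np.float64(-0.2)), (0.4, np.float64(-0.46), np.float64(-0.36)), (0.25, np.float64(-0.74), np.float64(-0.49)), (0.1, np.float64(-1.03), np.float64(-0.57))]
[(0.0, np.float64(-0.2), np.float64(-0.03))]
turn [-0.003 -0.004 -0.   ] shift [ 0.002 -0.184  0.043]
```

Request:
arm_command(rows=[0, 0, 0, 0.02, -0.24, 0.04, -1, 0, 0, 0, 0.08, -0.53, 0.04, -1, 0, 0, 0, 0.1, -0.8, 0.04, -1, 0, 0, 0, 0.1, -1, 0.04, -1])

```text
t: 14.85
ee_pos: [412.7, 79.9, 93.7]
orientation: [0.091, -3.138, 0.009]
ft_force: [-0.1, 0.2, -0.7]
width: 0.6
grasp_force: 0.2
```

Request:
arm_command(rows=[0, 0, 0, -0.06, -0.33, 0, -1, 0, 0, 0, -0.17, -0.6, 0, -1, 0, 0, 0, -0.31, -0.85, 0, -1, 0, 0, 0, -0.42, -1, 0, -1])

```text
t: 15.25
ee_pos: [451.8, 1.6, 94.2]
orientation: [0.09, -3.139, 0.009]
ft_force: [-1.1, 1.1, -0.1]
width: 0.4
grasp_force: 0.2
```

Run:
```python
from h import *
o=st(); u=unit(np.array(o['ee_pos'])); print('unit',u.round(1)); ref=u[:2]
for k in ([.6,.45,.3,.15],[.05,0,0]):
    w=arc(k); print(np.round((w-ref)*[-1,1]/80,2).tolist()); ref=w[-1]
```

```text
{'t': np.float64(15.25), 'ee_pos': array([451.769,   1.644,  94.238]), 'orientation': array([ 0.09 , -3.139,  0.009]), 'qpos': array([-0.019,  0.387,  2.087, -0.009,  0.669, -1.639]), 'ft_force': array([-1.074,  1.12 , -0.051]), 'width': np.float64(0.401), 'grasp_force': np.float64(0.2)}
unit [-224.9   -4.2   94.2]
[[-0.16, -0.21], [-0.4, -0.39], [-0.66, -0.53], [-0.95, -0.62]]
[[-0.2, -0.04], [-0.3, -0.05], [-0.3, -0.05]]
```

Request:
arm_command(rows=[0, 0, 0, -0.16, -0.21, 0.06, -1, 0, 0, 0, -0.4, -0.39, 0.06, -1, 0, 0, 0, -0.66, -0.53, 0.06, -1, 0, 0, 0, -0.95, -0.62, 0.06, -1])

```text
t: 15.65
ee_pos: [529.8, -42.6, 88.9]
orientation: [0.091, -3.137, 0.009]
ft_force: [-0.7, 0.3, -0.1]
width: 0.7
grasp_force: 0.2
```

Request:
arm_command(rows=[0, 0, 0, -0.12, -0.04, 0, -1, 0, 0, 0, -0.2, -0.05, 0, -1, 0, 0, 0, -0.28, -0.05, 0, -1, 0, 0, 0, -0.3, -0.05, 0, -1])

```text
t: 16.05
ee_pos: [553.2, -43.6, 88.3]
orientation: [0.093, -3.137, 0.008]
ft_force: [-0.5, 1.0, -0.0]
width: 0.5
grasp_force: 0.1
```

```bash
python3 - <<'E'
from h import *
o=st(); print('unit',unit(np.array(o['ee_pos'])).round(1)); snap('side','s6'); snap('top','t6')
for f in('s6','t6'):
    P=unit(cloud(f)); im=cv2.imread(f'pics/{f}.png').astype(int)
    b,g,r=[im[...,i] for i in range(3)]
    m=(r>110)&(g>80)&(b<60)&(P[...,2]>85)&(P[...,2]<105)&(P[...,0]<-90)&(P[...,0]>-350)&(P[...,1]<-28)&(P[...,1]>-145)
    q=P[m]-[-112,92,0]; print('theta',len(q),np.median(np.arctan2(-q[:,0],-q[:,1])) if len(q) else '')
    m=(P[...,2]>90)&(P[...,2]<140)&(P[...,0]>-150)&(P[...,0]<-30)&(abs(P[...,1]+110)<22)&(im.max(2)<90)
    print('knob',m.sum(),np.median(P[m],0) if m.sum() else '')
E
cd pics; python3 -c "
import cv2
cv2.imwrite('s6c.png',cv2.resize(cv2.imread('s6.png')[150:290,280:440],None,fx=4,fy=4,interpolation=2))"
```

```text
{'t': np.float64(16.05), 'ee_pos': array([553.225, -43.618,  88.274]), 'orientation': array([ 0.093, -3.137,  0.008]), 'qpos': array([-0.097,  0.513,  1.865, -0.008,  0.766, -1.721]), 'ft_force': array([-0.519,  1.013, -0.047]), 'width': np.float64(0.534), 'grasp_force': np.float64(0.134)}
unit [-126.2  -55.3   88.3]
theta 0 
knob 0 
theta 0 
knob 0
```

View pics/s6c.png

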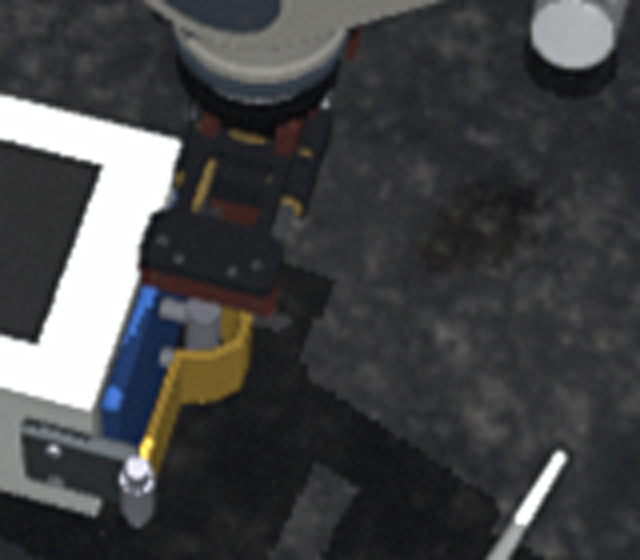

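The strap lies across the handle with its saddle over the tube at (215,355). Force is still small, so I press until the stop shows.

Request:
arm_command(rows=[0, 0, 0, -0.04, 0, 0, -1, 0, 0, 0, -0.08, 0, 0, -1, 0, 0, 0, -0.08, 0, 0, -1])

```text
t: 16.45
ee_pos: [555.3, -43.4, 87.6]
orientation: [0.093, -3.128, 0.008]
ft_force: [-12.0, -1.3, 9.4]
width: 0.6
grasp_force: 6.2
```

12 N at the stop, so the strap is closed. Back off, rise, and look at the knob from above with the wrist camera.

Request:
arm_command(rows=[0, 0, 0, 0.15, 0, 0, -1, 0, 0, 0, 0.4, 0, 0, -1, 0, 0, 0, 0.4, 0, -0.4, -1, 0, 0, 0, 0.4, 0, -1, -1])

```text
t: 16.85
ee_pos: [525.0, -44.6, 166.8]
orientation: [0.092, -3.131, 0.007]
ft_force: [-0.0, -0.1, -0.0]
width: 0.4
grasp_force: 0.0
```

Request:
arm_command(rows=[0, 0, 0, 0, -0.3, -0.4, -1, 0, 0, 0, 0, -0.6, -0.4, -1, 0, 0, 0, 0, -0.6, -0.4, -1])

```text
t: 17.15
ee_pos: [531.6, -94.5, 202.0]
orientation: [-0.09, 3.139, -0.01]
ft_force: [0.2, 0.5, -0.8]
width: 0.8
grasp_force: 0.0
```

Run:
```python
from h import *
o=st(); print('unit',unit(np.array(o['ee_pos'])).round(1)); snap('side','s7'); snap('top','t7')
for f in('s7','t7'):
    P=unit(cloud(f)); im=cv2.imread(f'pics/{f}.png').astype(int)
    b,g,r=[im[...,i] for i in range(3)]
    m=(r>110)&(g>80)&(b<60)&(P[...,2]>80)&(P[...,2]<105)&(P[...,0]<-90)&(P[...,0]>-350)&(P[...,1]<-28)&(P[...,1]>-145)
    q=P[m]-[-112,92,0]; print('theta',len(q),np.median(np.arctan2(-q[:,0],-q[:,1])) if len(q) else '')
    m=(P[...,2]>100)&(P[...,2]<140)&(P[...,0]>-150)&(P[...,0]<-30)&(abs(P[...,1]+105)<25)&(im.max(2)<90)
    print('knob',m.sum(),np.percentile(P[m],[5,50,95],axis=0).round(0) if m.sum() else '')
go(*tw([-60,-110]),175,93.35)
```

```text
{'t': np.float64(17.15), 'ee_pos': array([531.573, -94.53 , 202.046]), 'orientation': array([-0.09 ,  3.139, -0.01 ]), 'qpos': array([-0.194,  0.323,  1.836, -0.008,  0.98 , -1.818]), 'ft_force': array([ 0.243,  0.506, -0.757]), 'width': np.float64(0.838), 'grasp_force': np.float64(0.0)}
unit [-150.8 -104.9  202. ]
theta 32 0.005458164211976112
knob 136 [[-101. -118.  108.]
 [ -92. -107.  128.]
 [ -82. -101.  135.]]
theta 0 
knob 0 
turn [-0.002 -0.001 -0.   ] shift [-1.152 -0.086  0.313]
```

The strap is at 0.005 rad. The knob is at unit (-92,-109), z 108–135. I go over it to unit x ≈ -52 and down behind it.

Request:
arm_command(rows=[0, 0, 0, -0.4, -0.06, 0, -1, 0, 0, 0, -0.8, -0.06, 0, -1, 0, 0, 0, -0.8, -0.06, 0, -1])

```text
t: 17.55
ee_pos: [597.7, -92.6, 199.5]
orientation: [0.094, -3.139, 0.008]
ft_force: [0.3, 0.4, -0.1]
width: 0.5
grasp_force: 0.0
```

Request:
arm_command(rows=[0, 0, 0, -0.45, 0, 0, -1, 0, 0, 0, -0.45, 0, 0, -1, 0, 0, 0, -0.45, 0, 0.1, -1, 0, 0, 0, -0.45, 0, 0.4, -1])

```text
t: 17.95
ee_pos: [630.7, -91.4, 168.9]
orientation: [0.093, -3.14, 0.009]
ft_force: [0.2, -0.1, 0.2]
width: 0.5
grasp_force: 0.0
```

Run:
```python
from h import *
o=st(); print('unit',unit(np.array(o['ee_pos'])).round(1)); go(*tw([-52,-111]),116,93.35)
```

```text
{'t': np.float64(17.95), 'ee_pos': array([630.668, -91.416, 168.925]), 'orientation': array([ 0.093, -3.14 ,  0.009]), 'qpos': array([-0.16 ,  0.501,  1.639, -0.007,  1.001, -1.786]), 'ft_force': array([ 0.234, -0.088,  0.191]), 'width': np.float64(0.515), 'grasp_force': np.float64(0.0)}
unit [ -51.7 -107.6  168.9]
turn [-0.002 -0.     0.   ] shift [ 0.003 -0.039  0.662]
```

Request:
arm_command(rows=[0, 0, 0, 0, -0.04, 0.3, -1, 0, 0, 0, 0, -0.04, 0.65, -1, 0, 0, 0, 0, -0.04, 0.65, -1, 0, 0, 0, 0, -0.04, 0.65, -1])

```text
t: 18.35
ee_pos: [629.5, -95.0, 115.8]
orientation: [0.093, -3.135, 0.008]
ft_force: [0.7, -0.2, 0.1]
width: 0.2
grasp_force: 0.0
```

Request:
arm_command(rows=[0, 0, 0, 0.15, 0, 0, -1, 0, 0, 0, 0.3, 0, 0, -1, 0, 0, 0, 0.45, 0, 0, -1, 0, 0, 0, 0.6, 0, 0, -1, 0, 0, 0, 0.75, 0, 0, -1])

```text
t: 18.85
ee_pos: [569.8, -98.9, 116.9]
orientation: [0.092, -3.138, 0.009]
ft_force: [-0.8, 0.3, 0.7]
width: 0.5
grasp_force: 0.0
```

Request:
arm_command(rows=[0, 0, 0, 0.1, 0, 0, -1, 0, 0, 0, 0.1, 0, -0.1, -1, 0, 0, 0, 0.1, 0, -0.6, -1, 0, 0, 0, 0.1, 0, -1, -1])

```text
t: 19.25
ee_pos: [563.6, -98.9, 198.1]
orientation: [0.093, -3.138, 0.008]
ft_force: [0.3, 0.2, 0.8]
width: 0.6
grasp_force: 0.0
```

Request:
arm_command(rows=[0, 0, 0, 0.8, 0.8, -0.3, -1, 0, 0, 0, 0.8, 0.8, -0.3, -1, 0, 0, 0, 0.8, 0.8, -0.3, -1])

```text
t: 19.55
ee_pos: [493.2, -36.5, 222.1]
orientation: [0.095, -3.138, 0.008]
ft_force: [0.2, -0.4, -0.2]
width: 0.4
grasp_force: 0.0
```

Request:
arm_command(rows=[0, 0, 0, 0.4, 0.8, -0.3, -1, 0, 0, 0, 0.4, 0.8, -0.3, -1, 0, 0, 0, 0.4, 0.8, -0.3, -1])

```text
t: 19.85
ee_pos: [460.3, 25.0, 245.6]
orientation: [0.097, -3.14, 0.008]
ft_force: [-0.1, 0.2, 0.6]
width: 0.7
grasp_force: 0.0
```

Run:
```python
from h import *
o=st(); snap('side','s8'); snap('top','t8')
a=cv2.imread('pics/s8.png')[150:290,270:430]; b=cv2.imread('pics/t8.png')[180:300,270:400]
cv2.imwrite('pics/c8.png',np.hstack([cv2.resize(x,(400,400),interpolation=2) for x in(a,b)]))
for f in('s8','t8'):
    P=unit(cloud(f)); im=cv2.imread(f'pics/{f}.png').astype(int); b,g,r=[im[...,i] for i in range(3)]
    m=(P[...,2]>60)&(P[...,2]<140)&(P[...,0]>-170)&(P[...,0]<-110)&(abs(P[...,1]+110)<14)&(im.max(2)<70)
    print('knob',m.sum(),np.percentile(P[m],[5,50,95],axis=0).round(0).tolist() if m.sum() else '')
    m=(r>110)&(g>80)&(b<60)&(P[...,2]>80)&(P[...,2]<105)&(P[...,0]<-90)&(P[...,1]<-28)&(P[...,1]>-145)
    q=P[m]-[-112,92,0]; print('theta',len(q),np.median(np.arctan2(-q[:,0],-q[:,1])) if len(q) else '')
    m=(b>100)&(r<70)&(P[...,2]>115)&(P[...,2]<128)&(abs(P[...,1])<80)&(P[...,0]<-60); print('front',np.median(P[m],0) if m.sum() else '')
```

```text
{'t': np.float64(19.85), 'ee_pos': array([460.284,  25.047, 245.568]), 'orientation': array([ 0.097, -3.14 ,  0.008]), 'qpos': array([ 0.032,  0.147,  1.956, -0.006,  1.038, -1.597]), 'ft_force': array([-0.104,  0.209,  0.562]), 'width': np.float64(0.7), 'grasp_force': np.float64(0.0)}
knob 150 [[-153.0, -120.0, 71.0], [-139.0, -107.0, 83.0], [-125.0, -102.0, 88.0]]
theta 29 0.004886251175852659
front [-90.50303888  -3.06220943 122.48432461]
knob 117 [[-155.0, -120.0, 77.0], [-141.0, -111.0, 84.0], [-127.0, -102.0, 89.0]]
theta 12 0.01640524654951033
front [-92.59922001   0.65680135 122.95967458]
```

View pics/c8.png

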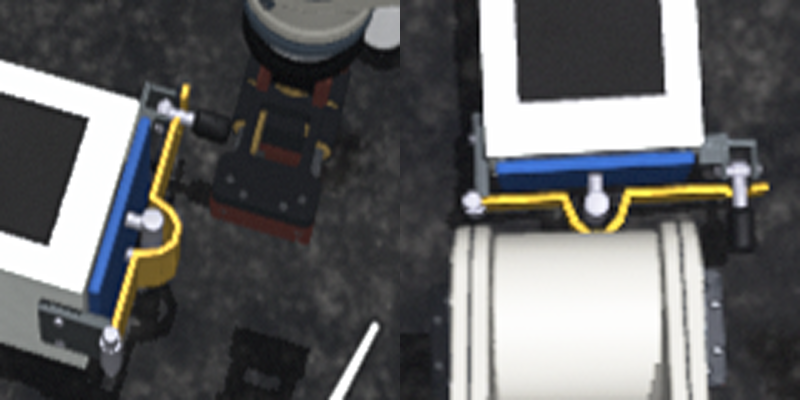

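The bolt lies level in the fork, with the knob at left (207,123) and right (740,225), its centre at unit x ≈ -140 and its top at z ≈ 86 as expected. The strap is closed, the drawer home, and the robot clear.

```bash
python3 -c "
from workcell import ctrl
print(ctrl.close_job())"
```

```text
the job is handed in; nothing more can be done
None
```

I handed the job in at about 20 s: the bottle was upright in the drawer when I let go, and at my last look the drawer was home, the strap closed (about 0.01 rad) and the bolt down in its slot. The bottle is out of sight in the shut drawer, so I could not check it after the push, which peaked at about 40 N on the fingers; the hand-in returned no verdict.

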